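# Mount the clay bather on its plinth by feel

## Robot

A 6-joint arm with a two-finger parallel gripper is mounted at the origin on the work surface. World frame = base frame: x ahead of the robot, y to its left, z up, the work surface at z = 0. Lengths are in m, angles in degrees, forces in N, time in s.
With the tool pointing down it reaches from about 0.3 to 0.75 m from the base axis. Payload 8.5 kg.
Tool frame: the origin (TCP) lies at the very end of the fingers, on their centre line; the grasp point (between the pads) lies 19 mm behind it (env.tcp_to_grasp is the distance from the TCP to the grasp point, in m); z points along the fingers, y is the line along which they close (so a half turn about z gives the same grasp; the last joint's range is limited). The gripper opens to 85 mm and grips with 20 to 120 N. Pads are 22 mm wide; open, the fingers measure 114 mm over their backs; the gripper's body (76 mm by 85 mm) begins 54 mm behind the grasp point. The pads swing forward as they close: fully open they stand 13 mm farther back than shut.
Start: joints at [-76.106, 21.807, 74.336, -0, 83.858, -12.336], TCP at [0.243, -0.493, 0.231] pointing down, gripper open.
Joint ranges: [-178.18, 178.18], [-50.72, 133.34], [12.68, 142.11], [-81.47, 261.47], [9.98, 163.14], [-165.26, 165.26]. Speed limits (degrees/s): [136.94, 136.94, 180, 180, 180, 180].

## Interface

Orientations are given as a 3x3 rotation matrix whose columns are the frame's x, y, z axes.
In Python, from rig import status, get_image, env gives the robot as it stands.
- The arm moves only by the shell command python3 -m handwheel 'ROWS' [FORCE]. ROWS is text: rows parted by semicolons, each of 7 numbers parted by spaces: the shift along the world's x, y, z in cm, then the turn, a rotation vector about the world's x, y, z in degrees, then the opening, from 0 (shut) to 1 (fully open). In form: dx dy dz wx wy wz gripper; .... A call has 1 to 8 rows; each row is the pose to reach, as a shift and turn from the pose commanded when the call began; what a row does not reach only later rows make up. A row lasts 1/12 s, in which the tool goes at most 41.7 mm and 7.16 degrees, less where a joint would pass 70% of its speed; a pose out of reach is approached as far as the arm can. A call with a gripper value outside its range is refused whole. The fingers move at their own pace and stop on an object; FORCE is the grip in N (left out, the last holds). Time passes only in rows, so rows that repeat a pose let the fingers close. It gives the time, the measured TCP pose, the force, the opening and the grip force at its end, in the units of the state.
- status.observe(): the state, without advancing time (a new reading comes with each control period).
- get_image(name): name is "scene" or "top"; returns a dict with "color" (384x512x3 uint8, red, green, blue), "vertical_fov" (degrees; the focal length in pixels is half the picture's height over the tangent of half this angle, whatever the lens; pixels are square), "cx", "cy" (the principal point, pixels), "xyz" and "orientation" of the camera in the world. Camera axes: x right, y down, z forward; pixel columns grow to the right and rows downward; lengths in m; the calibration is good to about 2 mm. A picture is of the moment at which its call begins. There is no depth.
- env.close_job(): hands the job in; it is judged then, once.
The state is a dict: "time_s": time; "q": joint angles; "qvel": joint speeds; "joint_efforts": joint torques, N m; "position": TCP position; "tool_rot": TCP orientation; "ft_force": force on the tool from outside, world axes, zero at the start; "wrist_torque": the same for the moment, N m; "grip_width": finger opening in m; "gripper_force": force on a finger pad.
Only numpy, scipy, OpenCV 4.12 (cv2) and the standard library are available. Lean on these libraries where they do the work, as an engineer would, in place of code of your own. Each camera call takes 0.05 s, during which the arm holds its last target. There are 200 camera calls.

## Task

Lift the little clay bather out of the wooden working block and mount it on the black plinth, its legs pointing to the side with the brass plaque. Rest the pin under its base lightly on the cover plate near one end of the plate's long centreline, slide it along that line until it drops into the unseen socket, then let it down gently until its base is fully home on the plate, and let go. Fired clay is brittle, so never press hard or drop it, and leave everything else on the table where it is.

Things in the scene. Friction and masses are not known exactly. Their poses are not given: they have to be found in the camera images.
- figure_grip (a point): Middle of the torso of a seated orange clay bather (0.4 kg) in a pale blue suit on a dark steel base plate, 42 mm above the base's underside, straight above its pin. Torso 30 (x) x 42 mm (y), from 14 to 60 mm above that underside, head up to 90 mm: grasp from above across the 42 mm (y). z up; x is the way it looks: knees and feet reach 66 mm ahead, 38 mm high
- figure_base (a point): Same axes, 42 mm below figure_grip: the point in the base plate's underside where the mounting pin starts. The pin, 10 mm thick, points straight down 26 mm from here and ends in a half-ball of 5 mm radius. The base plate, 60 mm wide and 5 mm thick, runs from 35 mm behind to 65 mm ahead of the pin
- figure_toes (a point): Point in the level of the base's underside 55 mm ahead (figure x) of the pin, under the feet
- plate (a point): Middle of the top of the plinth's black cover plate, 140 (x) x 230 mm (y), 60 mm above the table. z up, x to the plinth's front (plaque side), y along the long centreline. Its only socket, a black hole 12.5 mm wide, 30 mm deep, countersunk 3 mm at 45 degrees to an 18.5 mm mouth, lies on that centreline (x = 0) up to 35 mm to either side (y) of this middle, elsewhere each time, too dark to see
- plinth: The whole fixed plinth of two black slabs, origin at the table's level straight under point plate, same axes. The upper slab is the plate's size, 30 mm high; the lower, 30 mm high, spreads 80 mm behind and 120 mm ahead of the middle and 135 mm to each side, with a blank brass plaque (60 x 22 mm) on its front ledge
- block: Fixed wooden working block, 130 (x) x 90 mm (y), 46 mm high, origin in the middle of its underside. The bather's pin stands loosely in a 13.5 mm hole, 32 mm deep, 15 mm behind (-x) the block's middle; the bather's base lies flat on the block and may be turned relative to it
- tub: white paint tub with a red band, 138 mm across, 143 mm high, loose; origin under its middle; leave it alone
- bottle: white square bottle with a black cap, 85 x 60 mm, 198 mm high, loose; origin under its middle; leave it alone
- sprayer: spray bottle with a black trigger head, 86 mm across, 228 mm high, loose; origin under its middle; leave it alone
- brushpot: blue pot of brushes, 84 mm across, about 220 mm high with the brushes, loose; origin under its middle; leave it alone
- brush: flat wooden-handled brush lying on the table, 200 mm long, loose; origin under its middle; leave it alone
- dancer: dark bronze standing figure on a round base 90 mm across, 200 mm high, loose; origin under its base; leave it alone
- tube: paint tube lying on the table, about 105 mm long and 24 mm thick, loose; origin under its middle; leave it alone
There are look-alikes about, which are no part of the job. Leave any purple look-alike of the part that bears figure_grip alone. What is shaped like the block but green is not meant.

How it is judged (in metres and radians):
On the way, in this order (a step that is already met when the one before it is completed fails the run):
1. the bather is lifted clear of the working block (z of figure_base in the frame of block above 0.085 m), for 0.1 s.
2. the bather's pin rests on the cover plate towards one end (more than 36 mm from the plate's middle), with the figure upright (contact force between figure and plinth above 0.5 N and z of figure_base in the frame of plate above 0.012 m and angle between figure_base's own z axis and vertical below 0.2 rad and (y of figure_base in the frame of plate above 0.036 m or y of figure_base in the frame of plate below -0.036 m) and y of figure_base in the frame of plate between -0.12 and 0.12 m and x of figure_base in the frame of plate between -0.07 and 0.07 m), for 0.1 s.
At the end, for the whole second after the job is handed in: The bather stands still with its pin in the plinth's socket: its base flat on the cover plate (within 2 mm, tilt under 3 degrees), on the long centreline (within 7 mm) and within 42 mm of the plate's middle, looking to the plaque side within 15 degrees, and let go (z of figure_base in the frame of plate between -0.003 and 0.002 m and y of figure_base in the frame of plate between -0.042 and 0.042 m and x of figure_base in the frame of plate between -0.007 and 0.007 m and angle between figure_base's own z axis and vertical below 0.05 rad and x of figure_toes in the frame of plate above 0.03 m and angle between the x axis of figure_base and the x axis of plate, either way round below 0.26 rad and linear speed of figure below 0.01 m/s); the robot touches nothing.
It fails at once if the bather's pin is pressed or pushed against the plinth with more than 45 N before its base has come down to the plate (contact force between figure and plinth above 45 N and z of figure_base in the frame of plate above 0.003 m).
It fails at once if the bather's base is rammed on the plate with more than 100 N (contact force between figure and plinth above 100 N).
It fails at once if the bather is dropped into the socket instead of being let down (falls faster than 0.3 m/s within 20 mm of the plate) (linear speed of figure above 0.3 m/s and z of figure_base in the frame of plate below 0.02 m and horizontal distance between figure_base and plate below 0.06 m).
It fails at once if another thing on the table is moved by more than 20 mm (distance of any of tub, bottle, sprayer, brushpot, brush, dancer, tube from where it was at the start of the episode above 0.02 m).
It also fails if it takes over 67 s, if anything falls off the work surface, if the arm or the gripper's body presses on something with over 40 N, if the wrist force passes 120 N, or if a joint passes its speed limit or range.

## Working session

There is one attempt and no reset: what is moved stays moved. The work goes in short steps, Python scripts to look and compute and a shell command to move; the robot and the scene stay as the last step left them, time stands still between calls to the robot, and variables do not carry over. Pictures are saved under pics/ and viewed, at most 10 in all, crops included, and the job is handed in when it is done.

```bash
mkdir -p pics; ls
python3 - <<'E'
from rig import status,get_image,env
import cv2,numpy as np
for n in("scene","top"):
    d=get_image(n);cv2.imwrite(f"pics/{n}0.png",cv2.resize(d["color"][:,:,::-1],(800,600),interpolation=cv2.INTER_CUBIC))
    np.savez(f"pics/{n}0.npz",**d)
    print(n,d["vertical_fov"],d["cx"],d["cy"],d["xyz"],np.round(d["orientation"],4).tolist())
s=status.observe();print(s,env.tcp_to_grasp)
E
```

```text
pics
scene 47.36285669770344 255.97803539128714 185.49980779524145 [ 1.3688122  -1.04361281  0.94414003] [[0.7694, 0.3354, -0.5437], [0.6385, -0.4273, 0.64], [-0.0177, -0.8396, -0.5429]]
top 48.27521608218252 253.4943660172608 197.8045994507094 [ 0.39486586 -0.01582774  1.41560667] [[-0.0196, -0.9963, 0.0837], [-0.9998, 0.019, -0.0082], [0.0066, -0.0838, -0.9965]]
{'time_s': 0.1, 'q': array([-7.61058684e+01,  2.18385066e+01,  7.43765597e+01,  1.10882439e-03,
        8.38608086e+01, -1.23372969e+01]), 'qvel': array([-0.03432695, -0.03875612, -0.09550723,  0.15293907, -0.03502399,
       -0.07265635]), 'joint_efforts': array([ 2.10111524e-03, -4.49225235e+01, -2.31654185e+01, -2.36232536e-04,
        3.74124458e-03,  8.71474839e-06]), 'position': array([ 0.2430263, -0.4931135,  0.2307833]), 'tool_rot': array([[ 8.97017021e-01,  4.41995899e-01, -2.99315588e-04],
       [ 4.41995897e-01, -8.97016144e-01,  1.29014022e-03],
       [ 3.01745771e-04, -1.28957400e-03, -9.99999123e-01]]), 'ft_force': array([-1.16504475, -0.11766129,  0.4624437 ]), 'wrist_torque': array([0.01177315, 0.01149794, 0.01102857]), 'gripper_force': 0.0, 'grip_width': 0.08536048077396177} 0.0187
```

View pics/scene0.png

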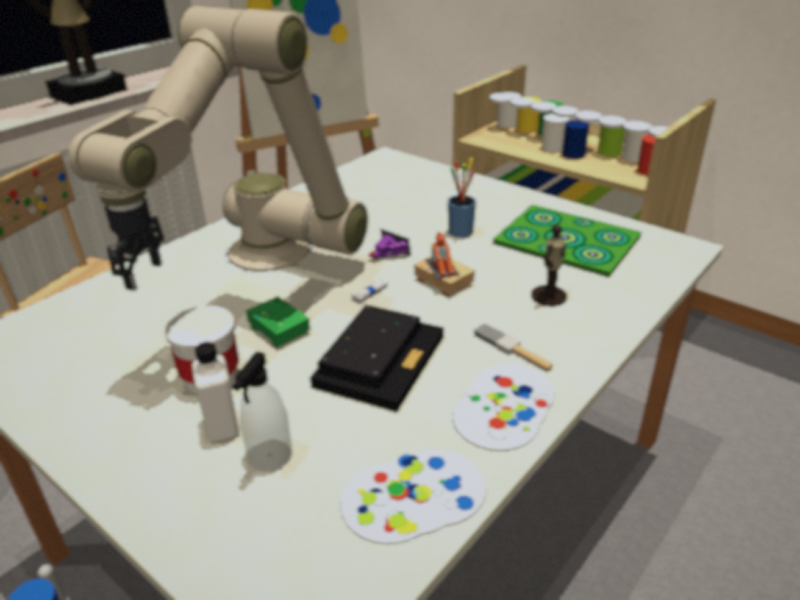

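View pics/top0.png

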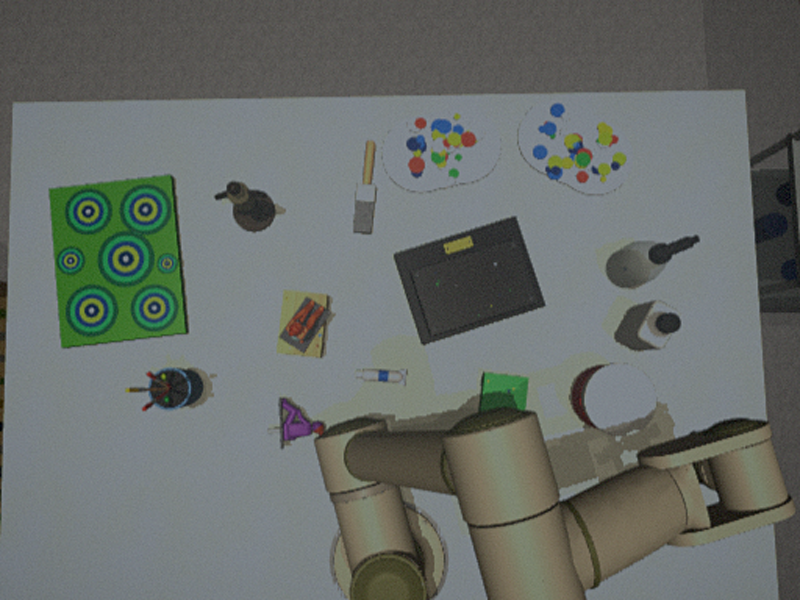

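Candidates: an orange bather on a wooden block (top view 305,320; scene 443,258), and a purple look-alike lying on its side (top 297,422; scene 392,245). The green block (top 505,390) is also a look-alike. I choose the orange one and check it in a close crop, with the plinth alongside.

```bash
cat > h.py <<'E'
import numpy as np
def cam(n,tag="0"):
    d=np.load(f"pics/{n}{tag}.npz");return d
def ray(d,u,v):
    f=192/np.tan(np.radians(float(d["vertical_fov"]))/2)
    r=d["orientation"]@np.array([(u-d["cx"])/f,(v-d["cy"])/f,1]);return d["xyz"],r
def at(d,u,v,z):
    o,r=ray(d,u,v);return o+r*(z-o[2])/r[2]
def proj(d,P):
    f=192/np.tan(np.radians(float(d["vertical_fov"]))/2)
    p=d["orientation"].T@(np.asarray(P)-d["xyz"]);return np.array([d["cx"]+f*p[0]/p[2],d["cy"]+f*p[1]/p[2]])
E
python3 - <<'E'
from h import *;import cv2
c=cam("top")["color"][:,:,::-1]
a=cv2.resize(c[175:240,165:225],None,fx=8,fy=8,interpolation=cv2.INTER_CUBIC)  #480x520
b=cv2.resize(c[130:227,245:355],None,fx=7,fy=7,interpolation=cv2.INTER_CUBIC)
a=cv2.convertScaleAbs(a,alpha=1.3,beta=20);b=cv2.convertScaleAbs(b,alpha=1.6,beta=20)
cv2.imwrite("pics/a.png",a);cv2.imwrite("pics/b.png",b[:600])
E
```

```text
(no output)
```

View pics/a.png

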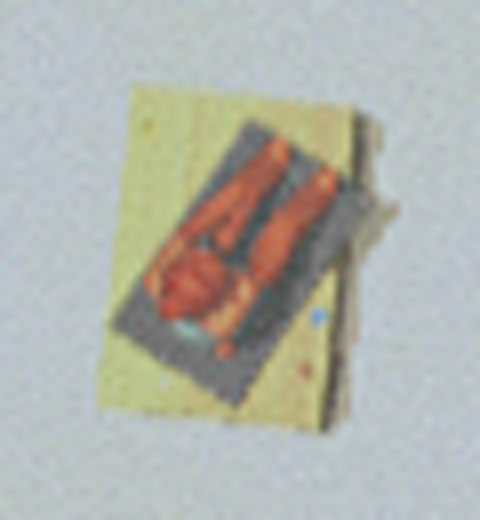

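View pics/b.png

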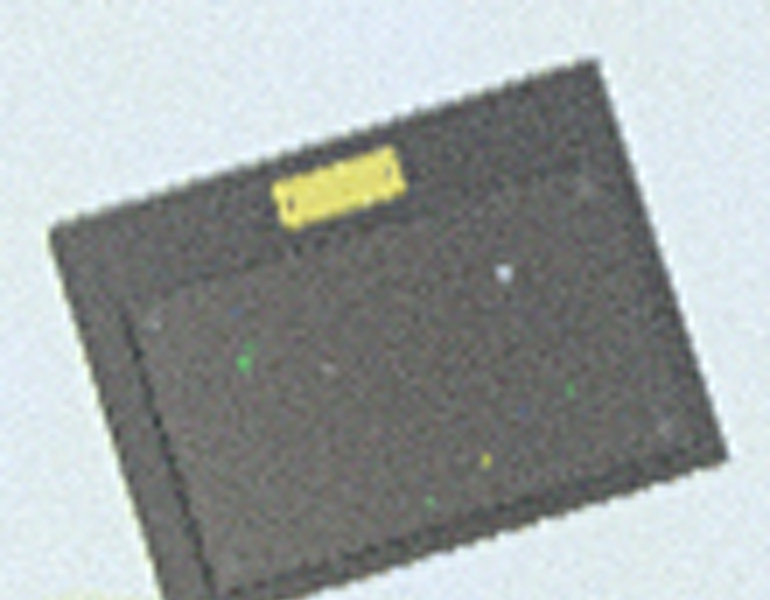

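The crop shows an orange bather with pale blue on its back, on a dark base on the wooden block. Its head is at crop (195,285) and the feet point up and right at (300,165), so this is the right one. The plinth crop shows the plaque at (340,187), so the plinth's front faces image-up (+x world). Next I fit poses.

```bash
cat > fit.py <<'E'
from h import *
from scipy.optimize import least_squares
d=cam("top")
def fit(px,pts,x0):
    def res(p):
        c,s=np.cos(p[2]),np.sin(p[2])
        return np.concatenate([proj(d,[p[0]+c*a-s*b,p[1]+s*a+c*b,z])-q for q,(a,b,z) in zip(px,pts)])
    r=least_squares(res,x0);print(np.round(r.x[:2],4),np.round(np.degrees(r.x[2]),2));print(np.round(r.fun.reshape(-1,2),2).tolist());return r.x
A=lambda l:[np.array([165+(a+.5)/8-.5,175+(b+.5)/8-.5]) for a,b in l]
B=lambda l:[np.array([245+(a+.5)/7-.5,130+(b+.5)/7-.5]) for a,b in l]
if __name__=="__main__":
    print("plinth");P=fit(B([(50,228),(598,60),(728,458),(125,305),(213,592)]),[(.12,.135,.03),(.12,-.135,.03),(-.08,-.135,.03),(.07,.115,.06),(-.07,.115,.06)],[.5,-.08,.2])
    print("bather");F=fit(A([(252,120),(375,200),(235,408),(112,325)]),[(.065,.03,.051),(.065,-.03,.051),(-.035,-.03,.051),(-.035,.03,.051)],[.4,.2,-.5])
    print("block");K=fit(A([(132,85),(352,105),(325,430),(98,408)]),[(.065,.045,.046),(.065,-.045,.046),(-.065,-.045,.046),(-.065,.045,.046)],[.4,.2,-.1])
    c,s=np.cos(K[2]),np.sin(K[2])
    for k in(-.015,.015):print("hole",np.round([K[0]+c*k,K[1]+s*k],4))
    pl=[at(d,*B([(340,187)])[0],.03)];print("plaque",pl)
    # scene check
    s_=cam("scene")
    for P3 in([F[0],F[1],.046],[P[0],P[1],.06]):print(proj(s_,P3)*800/512)
E
python3 fit.py
```

```text
plinth
[ 0.5523 -0.1859] 16.07
[[-0.24, -0.58], [-0.08, -0.52], [0.4, 0.51], [-0.33, -0.18], [0.25, 0.73]]
bather
[0.4699 0.1685] -34.67
[[-0.01, -0.32], [0.17, 0.03], [0.04, 0.18], [-0.19, 0.11]]
block
[0.4853 0.1673] -6.03
[[-0.13, 0.09], [0.28, -0.0], [-0.19, -0.21], [0.05, 0.12]]
hole [0.4704 0.1689]
hole [0.5002 0.1657]
plaque [array([ 0.64512286, -0.15966344,  0.03      ])]
[438.32244057 264.3115559 ]
[369.83761244 337.16302896]
```

Everything agrees: the hole in the block sits within 1 mm of the fitted pin at (0.470, 0.1685), and the figure's yaw is −34.7°. Now the approach, open and high, turning +119°.

```bash
python3 -m handwheel '0 1 2 0 0 5 1;1 4 4 0 0 10 1;2 7 5 0 0 15 1;3 10 5 0 0 20 1;4 13 5 0 0 25 1;5 16 5 0 0 30 1;6 19 5 0 0 35 1;7.6 22.1 5 0 0 40 1' 30; python3 -m handwheel '1 3 0 0 0 5 1;2 6 0 0 0 10 1;3 9 0 0 0 15 1;4 12 0 0 0 20 1;5 15 0 0 0 25 1;6 18 0 0 0 30 1;7 20 0 0 0 35 1;7.6 22 0 0 0 40 1'; python3 -m handwheel '1 3 0 0 0 5 1;2 6 0 0 0 10 1;3 9 0 0 0 15 1;4 12 0 0 0 20 1;5 15 0 0 0 25 1;6 18 0 0 0 30 1;7 20 0 0 0 35 1;7.5 22.1 0 0 0 39.1 1'; python3 -m handwheel '0 0 0 0 0 0 1;0 0 0 0 0 0 1;0 0 0 0 0 0 1'
python3 - <<'E'
from rig import status
import numpy as np
s=status.observe();R=s["tool_rot"];print(s["position"],np.degrees(np.arctan2(R[1,1],R[0,1])),s["q"],R[:,2])
E
```

```text
time_s: 0.77
position: [0.3188, -0.2708, 0.2811]
tool_rot: [[0.4, 0.916, -0.0], [0.916, -0.4, 0.0], [0.0, -0.001, -1.0]]
ft_force: [0.8, 0.1, -0.3]
grip_width: 0.0854
gripper_force: 0.0
time_s: 1.43
position: [0.3955, -0.0508, 0.2812]
tool_rot: [[-0.285, 0.959, -0.0], [0.959, 0.285, 0.0], [0.0, -0.0, -1.0]]
ft_force: [0.1, 0.4, 0.5]
grip_width: 0.0855
gripper_force: 0.0
time_s: 2.1
position: [0.4705, 0.1702, 0.2808]
tool_rot: [[-0.825, 0.565, -0.001], [0.565, 0.825, -0.0], [0.001, -0.001, -1.0]]
ft_force: [-0.4, 0.1, -0.4]
grip_width: 0.0851
gripper_force: 0.0
time_s: 2.35
position: [0.4698, 0.1683, 0.2811]
tool_rot: [[-0.822, 0.57, -0.001], [0.57, 0.822, -0.0], [0.0, -0.001, -1.0]]
ft_force: [-0.4, 0.9, -0.0]
grip_width: 0.0858
gripper_force: 0.0
[0.4697956  0.16825816 0.28108301] 55.26753633143749 [ 6.09327456e+00  1.47578623e+01  7.65366244e+01 -1.33505086e-02
  8.87500063e+01 -4.91739568e+01] [-7.47435541e-04 -3.14067538e-04 -9.99999671e-01]
```

```bash
python3 -m handwheel '0 0 -2 0 0 0 1;0 0 -4 0 0 0 1;0 0 -6 0 0 0 1;0 0 -8 0 0 0 1;0 0 -10 0 0 0 1;0 0 -11 0 0 0 1;0 0 -12 0 0 0 1;0 0 -12 0 0 0 1' | grep -E 'pos|for'; python3 -m handwheel '0 0 -1.2 0 0 0 1;0 0 -2.4 0 0 0 1;0 0 -3.6 0 0 0 1;0 0 -4.8 0 0 0 1;0 0 -6 0 0 0 1;0 0 -7.2 0 0 0 1;0 0 -8.2 0 0 0 1;0 0 -9.1 0 0 0 1' | grep -E 'pos|for';python3 -m handwheel '0 0 0 0 0 0 1;0 0 0 0 0 0 1'
python3 - <<'E'
from rig import get_image
import cv2,numpy as np
d=get_image("scene")
from h import proj
u,v=map(int,proj(d,[.47,.1685,.09]));print(u,v)
cv2.imwrite("pics/g1.png",cv2.resize(d["color"][v-45:v+45,u-60:u+60,::-1],None,fx=6,fy=6,interpolation=cv2.INTER_CUBIC))
E
```

```text
position: [0.4691, 0.1675, 0.1598]
ft_force: [-0.5, 0.3, 0.4]
gripper_force: 0.0
position: [0.4704, 0.168, 0.0704]
ft_force: [-0.5, -0.8, 0.5]
gripper_force: 0.0
time_s: 3.85
position: [0.4703, 0.1683, 0.0707]
tool_rot: [[-0.822, 0.569, 0.0], [0.569, 0.822, -0.0], [-0.0, 0.0, -1.0]]
ft_force: [0.1, 0.1, -0.4]
grip_width: 0.0856
gripper_force: 0.0
280 159
```

View pics/g1.png

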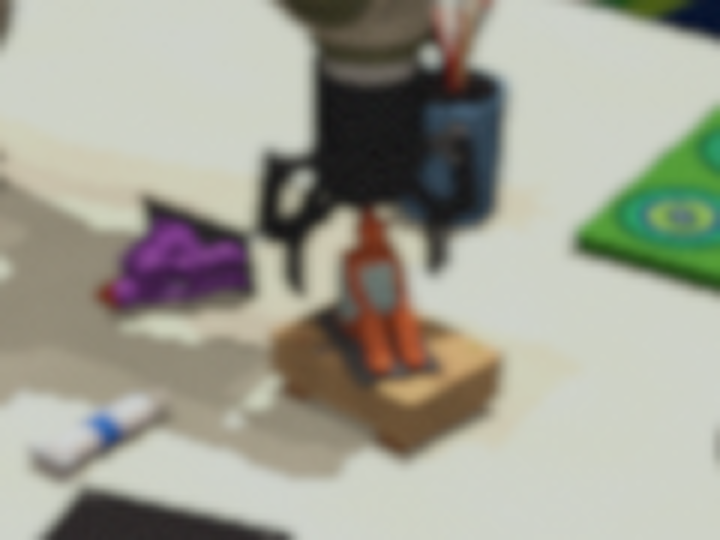

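The open fingers, at crop (295,270) and (440,250), straddle the torso at (375,280), with the head just clear under the gripper body. Close with 30 N.

```bash
python3 -m handwheel '0 0 0 0 0 0 .7;0 0 0 0 0 0 .6;0 0 0 0 0 0 .5;0 0 0 0 0 0 .4;0 0 0 0 0 0 .3;0 0 0 0 0 0 .2;0 0 0 0 0 0 .2;0 0 0 0 0 0 .2' 40;python3 -m handwheel '0 0 0 0 0 0 .2;0 0 0 0 0 0 .2;0 0 0 0 0 0 .2;0 0 0 0 0 0 .2'
```

```text
time_s: 4.57
position: [0.4707, 0.169, 0.0709]
tool_rot: [[-0.822, 0.569, 0.002], [0.569, 0.822, 0.001], [-0.001, 0.002, -1.0]]
ft_force: [1.9, 2.2, 5.1]
grip_width: 0.0412
gripper_force: 41.0
time_s: 4.9
position: [0.4707, 0.169, 0.0709]
tool_rot: [[-0.822, 0.569, 0.002], [0.569, 0.822, 0.001], [-0.001, 0.002, -1.0]]
ft_force: [0.9, 3.3, 6.0]
grip_width: 0.0415
gripper_force: 41.0
```

```bash
python3 -m handwheel '0 0 .2 0 0 0 .2;0 0 .6 0 0 0 .2;0 0 1.2 0 0 0 .2;0 0 2 0 0 0 .2;0 0 3 0 0 0 .2;0 0 4 0 0 0 .2;0 0 5 0 0 0 .2;0 0 6 0 0 0 .2';python3 -m handwheel '0 0 1 0 0 0 .2;0 0 2 0 0 0 .2;0 0 3 0 0 0 .2;0 0 4 0 0 0 .2;0 0 5 0 0 0 .2;0 0 5.5 0 0 0 .2;0 0 6 0 0 0 .2;0 0 6 0 0 0 .2'
```

```text
time_s: 5.57
position: [0.4692, 0.1684, 0.1301]
tool_rot: [[-0.822, 0.569, -0.003], [0.569, 0.822, -0.001], [0.002, -0.002, -1.0]]
ft_force: [-0.0, 0.3, -2.5]
grip_width: 0.0415
gripper_force: 42.4
time_s: 6.23
position: [0.47, 0.1686, 0.1906]
tool_rot: [[-0.822, 0.569, 0.0], [0.569, 0.822, -0.0], [-0.0, -0.0, -1.0]]
ft_force: [1.0, 0.3, -3.3]
grip_width: 0.0415
gripper_force: 42.5
```

```bash
python3 -m handwheel '.2 -1 0 0 0 2 .2;.6 -3 0 0 0 5 .2;1 -5 0 0 0 9 .2;1.4 -7 0 0 0 13 .2;1.9 -9 0 0 0 16 .2;2.4 -11 0 0 0 19 .2;2.9 -13 0 0 0 22 .2;3.3 -15 0 0 0 25.4 .2' | grep -E 'pos|for';python3 -m handwheel '.4 -2 0 0 0 3.5 .2;.9 -4 0 0 0 7 .2;1.3 -6 0 0 0 10.5 .2;1.8 -8 0 0 0 14 .2;2.2 -10 0 0 0 17.5 .2;2.7 -12 0 0 0 21 .2;3.1 -14 0 0 0 24 .2;3.3 -14.7 0 0 0 25.4 .2' | grep -E 'pos|for';python3 -m handwheel '0 0 0 0 0 0 .2;0 0 0 0 0 0 .2'
python3 - <<'E'
from fit import *
import cv2
from rig import get_image
g=cv2.GaussianBlur(d["color"].max(2),(3,3),0).astype(np.uint8)
m=np.zeros_like(g);m[120:232,240:362]=(g[120:232,240:362]<95)*255
m=cv2.morphologyEx(m,cv2.MORPH_CLOSE,np.ones((25,25)))
c=max(cv2.findContours(m,0,1)[0],key=cv2.contourArea)
q=cv2.boxPoints(cv2.minAreaRect(c));print(q, cv2.contourArea(c))
q=[q[i] for i in(np.argmin(q[:,0]),np.argmin(q[:,1]),np.argmax(q[:,0]),np.argmax(q[:,1]))]
fit(q,[(.12,.135,.03),(.12,-.135,.03),(-.08,-.135,.03),(-.08,.135,.03)],[.55,-.18,.28])
e=get_image("top");np.savez("pics/top1.npz",**e);f=get_image("scene");np.savez("pics/scene1.npz",**f)
from rig import status
p=status.observe()["position"]
r=[]
for n,k in((e,"top"),(f,"scene")):
    u,v=map(int,proj(n,[p[0],p[1],p[2]]));print(k,u,v)
    r.append(cv2.resize(n["color"][v-50:v+60,u-36:u+36,::-1],None,fx=5,fy=5,interpolation=cv2.INTER_CUBIC))
cv2.imwrite("pics/t1.png",np.hstack(r))
E
```

```text
position: [0.5029, 0.0176, 0.1895]
ft_force: [1.1, -0.2, -3.3]
gripper_force: 42.3
position: [0.5361, -0.1308, 0.1893]
ft_force: [-1.6, 0.1, -3.1]
gripper_force: 42.6
time_s: 7.73
position: [0.5357, -0.1282, 0.1895]
tool_rot: [[-0.961, -0.276, -0.002], [-0.276, 0.961, 0.001], [0.001, 0.001, -1.0]]
ft_force: [-0.0, 0.3, -2.8]
grip_width: 0.0415
gripper_force: 42.6
[[250.90634 162.30649]
 [330.13437 137.02094]
 [348.82584 195.5875 ]
 [269.5978  220.87305]] 4937.0
[ 0.5515 -0.1854] 16.44
[[0.29, -0.18], [-0.63, 0.67], [0.08, -0.12], [0.25, -0.35]]
top 288 184
scene 243 174
```

View pics/t1.png

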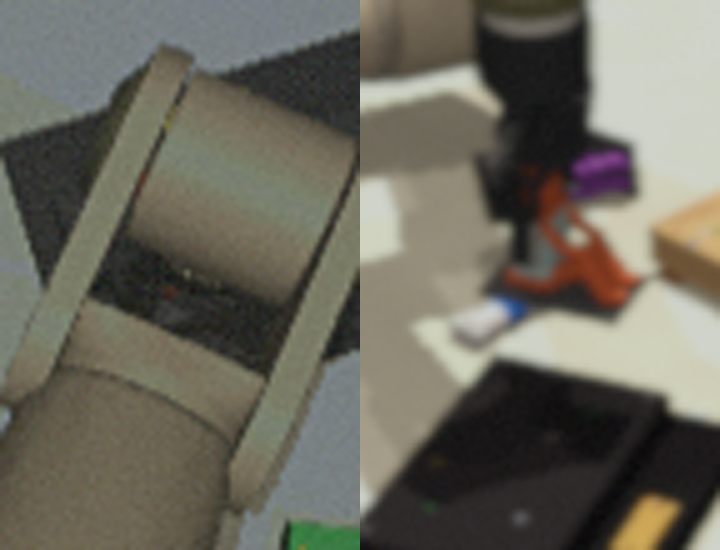

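The figure hangs upright with its legs toward the plaque, over the +y end of the plate, and both plinth fits agree within 1 mm. Lower, expecting contact at TCP z≈0.111.

```bash
python3 -m handwheel '0 0 -1 0 0 0 .2;0 0 -2 0 0 0 .2;0 0 -3 0 0 0 .2;0 0 -4 0 0 0 .2;0 0 -5 0 0 0 .2;0 0 -6 0 0 0 .2;0 0 -6.7 0 0 0 .2;0 0 -7.1 0 0 0 .2' | grep -E 'pos|for';python3 -m handwheel '0 0 -.1 0 0 0 .2;0 0 -.2 0 0 0 .2;0 0 -.3 0 0 0 .2;0 0 -.4 0 0 0 .2;0 0 -.4 0 0 0 .2' | grep -E 'pos|for';python3 -m handwheel '0 0 -.05 0 0 0 .2;0 0 -.1 0 0 0 .2;0 0 -.15 0 0 0 .2;0 0 -.15 0 0 0 .2' | grep -E 'pos|for'
```

```text
position: [0.5358, -0.1282, 0.1181]
ft_force: [0.8, -0.2, -3.5]
gripper_force: 42.6
position: [0.5361, -0.1284, 0.1155]
ft_force: [-0.3, 0.5, -3.7]
gripper_force: 42.6
position: [0.5361, -0.1283, 0.1138]
ft_force: [0.6, -0.4, -4.0]
gripper_force: 42.6
```

```bash
python3 -m handwheel '0 0 -.04 0 0 0 .2;0 0 -.08 0 0 0 .2;0 0 -.12 0 0 0 .2;0 0 -.12 0 0 0 .2' | grep -E 'pos|ft';python3 -m handwheel '0 0 -.04 0 0 0 .2;0 0 -.08 0 0 0 .2;0 0 -.08 0 0 0 .2' | grep -E 'pos|ft';python3 -m handwheel '0 0 -.03 0 0 0 .2;0 0 -.06 0 0 0 .2;0 0 -.06 0 0 0 .2' | grep -E 'pos|ft'
```

```text
position: [0.536, -0.1284, 0.1125]
ft_force: [0.3, 0.2, -3.2]
position: [0.5361, -0.1283, 0.1117]
ft_force: [0.8, -0.4, -2.8]
position: [0.536, -0.1284, 0.1111]
ft_force: [-0.4, 0.4, -3.6]
```

```bash
python3 -m handwheel '0 0 -.03 0 0 0 .2;0 0 -.06 0 0 0 .2;0 0 -.06 0 0 0 .2' | grep -E 'pos|ft';python3 -m handwheel '0 0 -.03 0 0 0 .2;0 0 -.06 0 0 0 .2;0 0 -.06 0 0 0 .2' | grep -E 'pos|ft'
```

```text
position: [0.5361, -0.1284, 0.1107]
ft_force: [-0.0, 0.5, -2.0]
position: [0.5362, -0.1284, 0.1105]
ft_force: [-1.5, 0.6, 3.1]
```

Contact is about 6 N, at the expected height. Slide along −y' (world direction 0.279, −0.960) in 6 mm calls, watching the force.

```bash
python3 -m handwheel '0 0 0 0 0 0 .2;0 0 0 0 0 0 .2;0 0 0 0 0 0 .2' 60| grep -E 'pos|ft';python3 -m handwheel '.04 -.14 0 0 0 0 .2;.08 -.29 0 0 0 0 .2;.12 -.43 0 0 0 0 .2;.17 -.58 0 0 0 0 .2' | grep -E 'pos|ft';python3 -m handwheel '.04 -.14 0 0 0 0 .2;.08 -.29 0 0 0 0 .2;.12 -.43 0 0 0 0 .2;.17 -.58 0 0 0 0 .2' | grep -E 'pos|ft'
```

```text
position: [0.5362, -0.1284, 0.1105]
ft_force: [-1.5, 0.4, 6.8]
position: [0.5374, -0.1326, 0.1104]
ft_force: [-2.6, 8.7, 8.7]
position: [0.5392, -0.1384, 0.1104]
ft_force: [-2.2, 7.4, 8.3]
```

```bash
python3 -m handwheel '.04 -.14 .02 0 0 0 .2;.08 -.29 .02 0 0 0 .2;.12 -.43 .02 0 0 0 .2;.17 -.58 .02 0 0 0 .2' | grep -E 'pos|ft';for i in 1 2; do python3 -m handwheel '.04 -.14 0 0 0 0 .2;.08 -.29 0 0 0 0 .2;.12 -.43 0 0 0 0 .2;.17 -.58 0 0 0 0 .2' | grep -E 'pos|ft'; done
```

```text
position: [0.541, -0.1446, 0.1104]
ft_force: [-1.4, 5.6, 5.5]
position: [0.5427, -0.1504, 0.1103]
ft_force: [-2.6, 6.4, 5.8]
position: [0.5443, -0.1561, 0.1103]
ft_force: [-1.8, 6.8, 6.6]
```

```bash
for i in 1 2 3; do python3 -m handwheel '.04 -.14 0 0 0 0 .2;.08 -.29 0 0 0 0 .2;.12 -.43 0 0 0 0 .2;.17 -.58 0 0 0 0 .2' | grep -E 'pos|ft'; done
```

```text
position: [0.546, -0.1619, 0.1103]
ft_force: [-1.9, 6.4, 5.4]
position: [0.5478, -0.1677, 0.1104]
ft_force: [-3.1, 7.4, 5.7]
position: [0.5494, -0.1735, 0.1103]
ft_force: [-2.5, 7.2, 6.8]
```

```bash
for i in 1 2 3; do python3 -m handwheel '.04 -.14 0 0 0 0 .2;.08 -.29 0 0 0 0 .2;.12 -.43 0 0 0 0 .2;.17 -.58 0 0 0 0 .2' | grep -E 'pos|ft'; done
```

```text
position: [0.5511, -0.1793, 0.1103]
ft_force: [-1.7, 5.4, 5.8]
position: [0.5531, -0.1865, 0.1099]
ft_force: [-0.0, 0.2, -3.6]
position: [0.5547, -0.1924, 0.11]
ft_force: [0.7, -0.9, -4.6]
```

The pin dropped between y=−0.179 and −0.1865, and it is still free at −0.1924, so the socket centre is near y≈−0.190. Go back 2.5 mm and feel downward.

```bash
python3 -m handwheel '-.03 .12 0 0 0 0 .2;-.07 .24 0 0 0 0 .2;-.07 .24 0 0 0 0 .2;-.07 .24 0 0 0 0 .2' | grep -E 'pos|ft';python3 -m handwheel '0 0 -.05 0 0 0 .2;0 0 -.1 0 0 0 .2;0 0 -.15 0 0 0 .2;0 0 -.15 0 0 0 .2' | grep -E 'pos|ft';python3 -m handwheel '0 0 -.05 0 0 0 .2;0 0 -.1 0 0 0 .2;0 0 -.1 0 0 0 .2' | grep -E 'pos|ft'
```

```text
position: [0.554, -0.1896, 0.1102]
ft_force: [-0.1, 0.1, -2.6]
position: [0.554, -0.1897, 0.1086]
ft_force: [0.3, 0.9, -2.6]
position: [0.554, -0.1897, 0.1076]
ft_force: [-0.0, -0.4, -3.6]
```

```bash
python3 -m handwheel '0 0 -.04 0 0 0 .2;0 0 -.08 0 0 0 .2;0 0 -.08 0 0 0 .2' | grep -E 'pos|ft'; python3 -m handwheel '0 0 -.04 0 0 0 .2;0 0 -.08 0 0 0 .2;0 0 -.08 0 0 0 .2' | grep -E 'pos|ft'
```

```text
position: [0.554, -0.1898, 0.1069]
ft_force: [0.4, -0.5, -3.4]
position: [0.5542, -0.1899, 0.1062]
ft_force: [0.0, 0.5, -2.6]
```

```bash
python3 -m handwheel '0 0 -.04 0 0 0 .2;0 0 -.08 0 0 0 .2;0 0 -.08 0 0 0 .2' | grep -E 'pos|ft'; python3 -m handwheel '0 0 -.04 0 0 0 .2;0 0 -.08 0 0 0 .2;0 0 -.08 0 0 0 .2' | grep -E 'pos|ft'; python3 -m handwheel '0 0 -.04 0 0 0 .2;0 0 -.08 0 0 0 .2;0 0 -.08 0 0 0 .2' | grep -E 'pos|ft'
```

```text
position: [0.5544, -0.19, 0.1056]
ft_force: [-0.1, -1.3, -0.6]
position: [0.5545, -0.1902, 0.1049]
ft_force: [1.5, -3.1, 1.3]
position: [0.5546, -0.1903, 0.1041]
ft_force: [2.7, -4.8, 2.2]
```

The socket wall pushes the pin gently toward (+x, −y), so yield that way.

```bash
python3 -m handwheel '.03 -.05 0 0 0 0 .2;.06 -.1 0 0 0 0 .2;.06 -.1 0 0 0 0 .2;.06 -.1 0 0 0 0 .2' | grep -E 'pos|ft'; python3 -m handwheel '0 0 -.05 0 0 0 .2;0 0 -.1 0 0 0 .2;0 0 -.1 0 0 0 .2;0 0 -.1 0 0 0 .2' | grep -E 'pos|ft'
```

```text
position: [0.5547, -0.1907, 0.1035]
ft_force: [2.1, -3.3, -1.1]
position: [0.5547, -0.1908, 0.1026]
ft_force: [2.4, -3.7, -0.9]
```

```bash
python3 -m handwheel '.03 -.06 0 0 0 0 .2;.06 -.12 0 0 0 0 .2;.06 -.12 0 0 0 0 .2;.06 -.12 0 0 0 0 .2' | grep -E 'pos|ft'; python3 -m handwheel '0 0 -.1 0 0 0 .2;0 0 -.2 0 0 0 .2;0 0 -.3 0 0 0 .2;0 0 -.3 0 0 0 .2' | grep -E 'pos|ft'
```

```text
position: [0.5548, -0.1914, 0.1022]
ft_force: [1.1, -0.4, -3.7]
position: [0.5549, -0.1917, 0.0993]
ft_force: [-0.0, 0.1, -3.1]
```

Free in the bore. The base should be home at TCP z≈0.0844.

```bash
python3 -m handwheel '0 0 -.1 0 0 0 .2;0 0 -.2 0 0 0 .2;0 0 -.3 0 0 0 .2;0 0 -.4 0 0 0 .2;0 0 -.5 0 0 0 .2;0 0 -.5 0 0 0 .2' | grep -E 'pos|ft'; python3 -m handwheel '0 0 -.1 0 0 0 .2;0 0 -.2 0 0 0 .2;0 0 -.3 0 0 0 .2;0 0 -.4 0 0 0 .2;0 0 -.5 0 0 0 .2;0 0 -.5 0 0 0 .2' | grep -E 'pos|ft'; python3 -m handwheel '0 0 -.05 0 0 0 .2;0 0 -.1 0 0 0 .2;0 0 -.15 0 0 0 .2;0 0 -.2 0 0 0 .2;0 0 -.2 0 0 0 .2' | grep -E 'pos|ft'
```

```text
position: [0.5552, -0.1919, 0.0945]
ft_force: [0.6, -0.4, -3.1]
position: [0.5552, -0.1919, 0.0895]
ft_force: [-0.3, 0.4, -3.4]
position: [0.5552, -0.1919, 0.0876]
ft_force: [0.2, 0.1, -3.8]
```

```bash
python3 -m handwheel '0 0 -.05 0 0 0 .2;0 0 -.1 0 0 0 .2;0 0 -.15 0 0 0 .2;0 0 -.2 0 0 0 .2;0 0 -.2 0 0 0 .2' | grep -E 'pos|ft'; python3 -m handwheel '0 0 -.04 0 0 0 .2;0 0 -.08 0 0 0 .2;0 0 -.08 0 0 0 .2' | grep -E 'pos|ft'; python3 -m handwheel '0 0 -.03 0 0 0 .2;0 0 -.06 0 0 0 .2;0 0 -.06 0 0 0 .2' | grep -E 'pos|ft'
```

```text
position: [0.5552, -0.1919, 0.0856]
ft_force: [0.4, -0.8, -3.8]
position: [0.5553, -0.192, 0.085]
ft_force: [-1.2, -1.5, -2.2]
position: [0.5553, -0.1919, 0.085]
ft_force: [-3.8, 0.9, 5.0]
```

```bash
python3 -m handwheel '0 0 -.03 0 0 0 .2;0 0 -.05 0 0 0 .2;0 0 -.05 0 0 0 .2;0 0 -.05 0 0 0 .2' | grep -E 'pos|ft|z|\['
python3 - <<'E'
from rig import get_image
import cv2,numpy as np
d=get_image("scene")
from h import proj
u,v=map(int,proj(d,[.5552,-.192,.08]));print(u,v)
cv2.imwrite("pics/s1.png",cv2.resize(d["color"][v-45:v+45,u-60:u+60,::-1],None,fx=6,fy=6,interpolation=cv2.INTER_CUBIC))
E
```

```text
position: [0.5553, -0.192, 0.0849]
tool_rot: [[-0.961, -0.278, 0.001], [-0.278, 0.961, -0.001], [-0.001, -0.001, -1.0]]
ft_force: [-5.3, 1.6, 9.3]
235 212
```

View pics/s1.png

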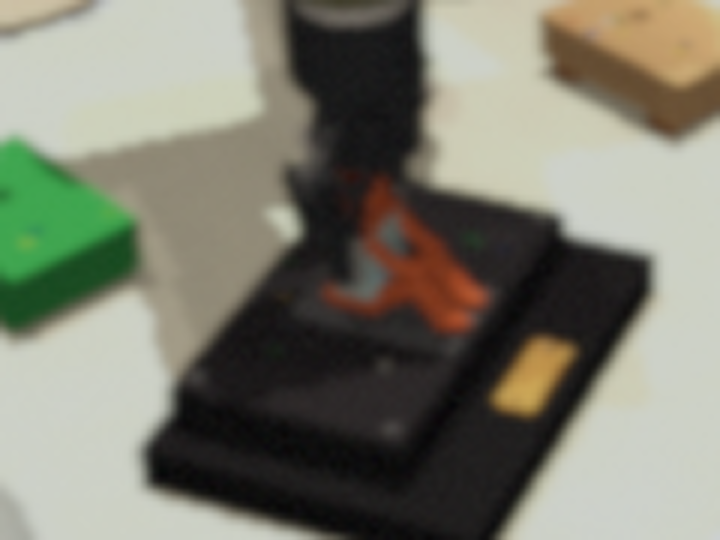

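The bather sits level at crop (400,290), base on the plate and legs toward the plaque at (535,375). Take off the preload, open, and retreat upward.

```bash
python3 -m handwheel '0 0 .05 0 0 0 .2;0 0 .07 0 0 0 .25;0 0 .07 0 0 0 .4;0 0 .07 0 0 0 .6;0 0 .07 0 0 0 .8;0 0 .07 0 0 0 1;0 0 .07 0 0 0 1;0 0 .07 0 0 0 1' 20; python3 -m handwheel '0 0 0 0 0 0 1;0 0 0 0 0 0 1;0 0 0 0 0 0 1;0 0 .2 0 0 0 1;0 0 .5 0 0 0 1;0 0 1 0 0 0 1;0 0 2 0 0 0 1;0 0 3 0 0 0 1'; python3 -m handwheel '0 0 2 0 0 0 1;0 0 4 0 0 0 1;0 0 6 0 0 0 1;0 0 8 0 0 0 1;0 0 10 0 0 0 1;0 0 12 0 0 0 1;0 0 12 0 0 0 1;0 0 12 0 0 0 1'
python3 - <<'E'
from rig import get_image
import cv2,numpy as np
d=get_image("scene")
from h import proj
u,v=map(int,proj(d,[.5552,-.192,.08]))
cv2.imwrite("pics/s2.png",cv2.resize(d["color"][v-45:v+45,u-60:u+60,::-1],None,fx=6,fy=6,interpolation=cv2.INTER_CUBIC))
E
```

```text
time_s: 21.38
position: [0.5554, -0.192, 0.0844]
tool_rot: [[-0.961, -0.278, 0.0], [-0.278, 0.961, 0.0], [-0.0, 0.0, -1.0]]
ft_force: [-0.5, -0.2, 0.3]
grip_width: 0.0854
gripper_force: 0.0
time_s: 22.05
position: [0.5553, -0.1919, 0.1156]
tool_rot: [[-0.961, -0.278, 0.0], [-0.278, 0.961, -0.0], [-0.0, -0.0, -1.0]]
ft_force: [-0.2, 0.2, 0.4]
grip_width: 0.0852
gripper_force: 0.0
time_s: 22.72
position: [0.5555, -0.192, 0.2361]
tool_rot: [[-0.961, -0.278, 0.003], [-0.278, 0.961, -0.002], [-0.002, -0.002, -1.0]]
ft_force: [0.0, 0.2, -1.0]
grip_width: 0.0854
gripper_force: 0.0
```

View pics/s2.png

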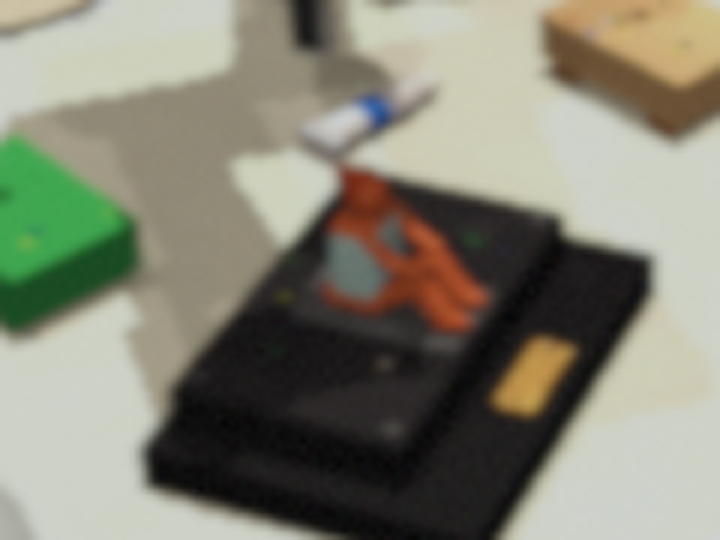

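The bather stands flat and upright at crop (390,260), parallel to the plate and facing the plaque, and the gripper is clear. Hand in.

```bash
python3 -c "
from rig import env
print(env.close_job())"
```

```text
the job is handed in; nothing more can be done
None
```

The bather stands on the plinth with its pin in the socket, base flat on the plate and legs toward the plaque. I let go of it and handed the job in at about 23 s; the hand-in gave no verdict.

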